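# Fit a bench pin and snug its screw clamp

## Task

Fit the wooden bench pin in its holder: slide it square tail first between the guide strips, under the clamp screw, fully home against the iron stop. Then turn the T-bar clockwise until the screw's foot meets the pin and snug it down firmly by feel, without bruising the wood, and let go.

Things in the scene. Friction and masses are not known exactly. Their poses are not given: they have to be found in the camera images.
- holder: Fixed pin holder: hardwood board 200 x 150 x 25 mm (x -110 to 90) with an iron C-frame. Origin: under the board on the screw's axis; x is the way the pin slides in, z up. Guide strips 11 mm high on the board, inner faces at y = +-31.5 mm for x -37 to 38, flared outwards for x -60 to -37. The frame's arm (x -17 to 66, 34 wide) lies over z = 80 mm, its top at 106.
- stop (a point): Point on the front face of the frame's upright post (x = 42 mm, z = 35 mm in the holder's frame): the pin's tail comes to rest against it. It has the holder's axes.
- screw: Steel clamp screw with a T-bar fixed across its head. Origin: on the axis, mid-bar, at most 149 mm above the bench, 141 closed. x runs along the bar: 9 mm thick, 116 mm long, 15 mm ball ends; head 23 mm across, 13 mm above the bar. Goes down 4 mm a turn clockwise from above. Its round foot, 24 mm across, 96 mm below the bar, turns with it; starts 5 to 8 mm above the fitted pin.
- bar_end (a point): Centre of an end ball of the T-bar, 58 mm from the axis. Run free, the bar turns against 0.04 N m (1 N at 40 mm from the axis). Once the foot bears on the pin it stiffens steeply: about a quarter turn from first touch to too tight. Snug is 0.3 to 0.5 N m (7 to 12 N at 40 mm); over 0.55 N m bruises the wood. It stays where it is left.
- tail (a point): Middle of the pin's square tail end face, half way up (x = 95 mm, z = 10 mm in the pin's frame). Home, it touches the stop.
- pin: Loose beech bench pin 190 x 58 x 20 mm, 0.13 to 0.21 kg, flat on the bench. Origin: centre of its underside; x points to its square tail (x = 95 mm); the other end has a V notch 26 mm wide, 45 mm deep. Home, its origin is at x = -53 mm, y = 0, z = 25 mm in the holder's frame.
- hammer: Loose hammer, 240 mm, lying beside the work; leave it alone.
- flux_pot: Loose white ceramic pot, 64 mm in diameter, 46 mm high; leave it alone.
- bench_block: Loose square steel block, 65 x 65 x 22 mm; leave it alone.
Not all that is in view belongs to the job. Leave any purple or turquoise look-alike of the pin alone.

How it is judged (in metres and radians):
On the way:
1. the pin lies home between the guide strips, its tail against the stop (x of tail in the frame of holder above 0.039 m and y of tail in the frame of holder between -0.006 and 0.006 m and z of tail in the frame of holder below 0.038 m and angle between the x axis of pin and the x axis of holder, either way round below 0.1 rad), for 0.2 s.
At the end, for the whole second after the job is handed in: The pin lies flat on the board between the strips, tail within 3 mm of the stop, and the screw's foot bears on it with more than 30 N (never more than 100 N) (all of step 1 and contact force between screw and pin above 30 N); the robot touches nothing.
It fails at once if the screw was overtightened: its foot bears on the pin with more than 100 N and bruises the wood (contact force between screw and pin above 100 N).
It fails at once if the hammer, the flux pot or the bench block was moved more than 20 mm (distance of any of hammer, flux_pot, bench_block from where it was at the start of the episode above 0.02 m).
It also fails if it takes over 67 s, if anything falls off the work surface, if the arm or the gripper's body presses on something with over 40 N, if the wrist force passes 120 N, or if a joint passes its speed limit or range.

## Robot

A 7-joint arm with a two-finger parallel gripper is mounted at the origin on the work surface. World frame = base frame: x ahead of the robot, y to its left, z up, the work surface at z = 0. Lengths are in mm, angles in rad, forces in N, time in s.
With the tool pointing down it reaches from about 400 to 875 mm from the base axis. Payload 4.4 kg.
Tool frame: the origin (TCP) lies at the very end of the fingers, on their centre line; the grasp point (between the pads) lies 19 mm behind it; z points along the fingers, y is the line along which they close (so a half turn about z gives the same grasp; the last joint's range is limited). The gripper opens to 85 mm and grips with 20 to 120 N. Pads are 22 mm wide; open, the fingers measure 114 mm over their backs; the gripper's body (76 mm by 85 mm) begins 54 mm behind the grasp point. The pads swing forward as they close: fully open they stand 13 mm farther back than shut.
Start: joints at [1.077, 0.628, 0.038, 1.517, -0.027, 0.996, -0.02], TCP at [269.694, -591.425, 231.313] pointing down, gripper open.
Joint ranges: [-3.06, 3.06], [-0.37, 2.12], [-1.25, 1.32], [0.18, 2.47], [-1.1, 4.24], [0.23, 1.98], [-2.94, 2.94]. Speed limits (rad/s): [2.57, 2.57, 3.14, 3.14, 3.14, 3.14, 3.14].

## Interface

Orientations are given as [roll, pitch, yaw] about the fixed x, y, z axes, in that order (R = Rz(yaw) Ry(pitch) Rx(roll)).
In Python, from cell import read_state, get_image, camera_info, finish_job gives the robot as it stands.
- The arm moves only by the tool play_rows, never from a script. Its argument "deltas" is one flat list of numbers, 7 for each row, row after row: the shift along the tool's x, y, z in mm, then the turn, a rotation vector about the tool's x, y, z in rad, then the opening, from 0 (shut) to 1 (fully open). In form: [dx, dy, dz, ax, ay, az, grip, dx, dy, dz, ax, ay, az, grip, ...]. A call has 1 to 10 rows; each row is the pose to reach, as a shift and turn from the pose commanded when the call began, along the tool's axes at that moment; what a row does not reach only later rows make up. A row lasts 1/8 s, in which the tool goes at most 62.5 mm and 10.7 degrees, less where a joint would pass 70% of its speed; a pose out of reach is approached as far as the arm can. A call with a gripper value outside its range is refused whole. The fingers move at their own pace and stop on an object; the grip force is fixed at half the most. Time passes only in rows, so rows that repeat a pose let the fingers close. It gives the time, the measured TCP pose, the force, the opening and the grip force at its end, in the units of the state.
- read_state(): the state, without advancing time (a new reading comes with each control period).
- get_image(name): name is "side" or "top"; returns the picture (420x560x3 uint8, red, green, blue); there is no depth.
- camera_info(name): a dict with "fx", "fy", "cx", "cy" (pixels), "T" (4x4, takes a point from camera to world coordinates). Camera axes: x right, y down, z forward; pixel columns grow to the right and rows downward; lengths in mm; the calibration is good to about 2 mm. A picture is of the moment at which its call begins. camera_info takes no time and is no camera call.
- finish_job(): hands the job in; it is judged then, once.
The state is a dict: "clock": time; "qpos": joint angles; "qd": joint speeds; "tau": joint torques, N m; "eef_pos": TCP position; "tool_rot": TCP orientation; "force": force on the tool from outside, world axes, zero at the start; "torque": the same for the moment, N m; "width": finger opening in mm; "gripper_force": force on a finger pad.
Only numpy, scipy, OpenCV 4.12 (cv2) and the standard library are available. Lean on these libraries where they do the work, as an engineer would, in place of code of your own. Each camera call takes 0.05 s, during which the arm holds its last target. There are 200 camera calls.

## Working session

There is one attempt and no reset: what is moved stays moved. The work goes in short steps, Python scripts to look and compute and a tool call to move; the robot and the scene stay as the last step left them, time stands still between calls to the robot, and variables do not carry over. Pictures are saved under pics/ and viewed, at most 10 in all, crops included, and the job is handed in when it is done.

Besides the shell and the picture viewer there is one more tool, called after ">>>" in YAML: its name, and indented under it one key for each argument. play_rows: Moves the arm, as the interface text tells. Its arguments: {"type":"object","properties":{"deltas":{"type":"array"}},"required":["deltas"]}

```bash
mkdir -p pics; python3 - <<'E'
from cell import *
import cv2,numpy as np
for n in("top","side"):
    cv2.imwrite(f"pics/{n}0.png",cv2.resize(get_image(n)[:,:,::-1],(800,600),interpolation=cv2.INTER_CUBIC))
    c=camera_info(n);print(n,{k:np.round(c[k],3).tolist() for k in c})
s=read_state();print(s)
E
```

```text
top {'fx': 387.039, 'fy': 387.039, 'cx': 272.562, 'cy': 209.53, 'T': [[0.006, -0.99, 0.14, 393.243], [-1.0, -0.005, 0.007, 88.301], [-0.006, -0.14, -0.99, 1113.469], [0.0, 0.0, 0.0, 1.0]]}
side {'fx': 498.283, 'fy': 498.283, 'cx': 274.841, 'cy': 217.929, 'T': [[-0.835, -0.337, 0.435, 44.051], [-0.551, 0.508, -0.662, 823.269], [0.002, -0.793, -0.61, 794.707], [0.0, 0.0, 0.0, 1.0]]}
{'clock': 0.1, 'qpos': array([ 1.07714762,  0.62921266,  0.03845139,  1.51828701, -0.02701505,
        0.99630153, -0.02000399]), 'qd': array([-0.00027395, -0.0028941 , -0.00106218, -0.00152474, -0.00100156,
        0.00071297, -0.00036696]), 'tau': array([ 4.05347877e-03, -5.64525139e+01,  1.23102453e+00, -1.93973690e+01,
        1.14176146e-02,  5.38817636e-03,  2.61167514e-05]), 'eef_pos': array([ 269.48707799, -590.88039973,  230.50163762]), 'tool_rot': array([-3.13990203e+00,  6.56215502e-06,  4.27830734e-01]), 'force': array([0.47798175, 0.07973654, 0.26331664]), 'torque': array([ 0.00583848,  0.04182012, -0.01845912]), 'gripper_force': 0.0, 'width': 84.99928314260848}
```

View pics/top0.png

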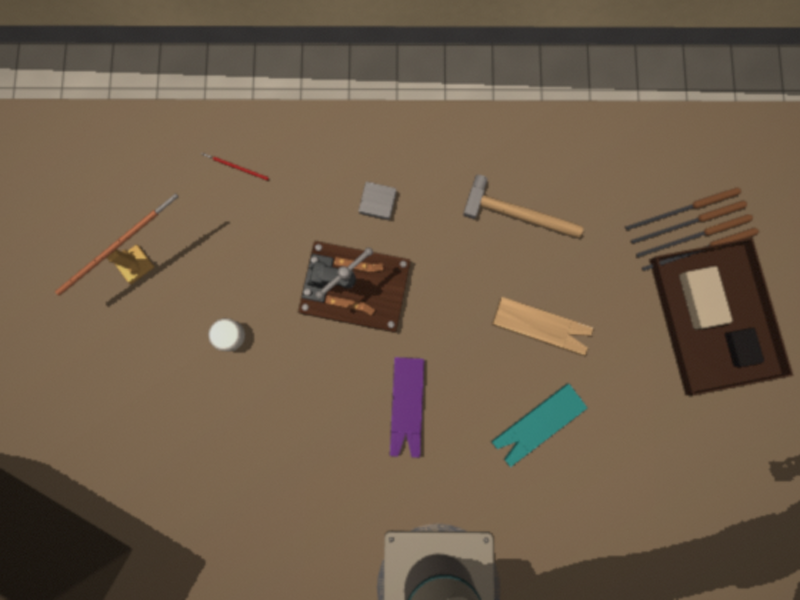

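View pics/side0.png

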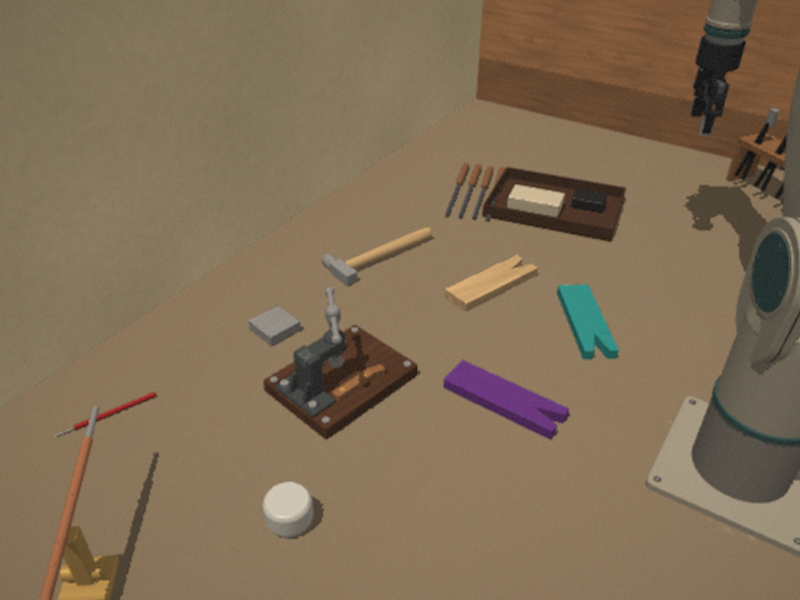

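Three pin shapes are in the top view: purple (407,407), turquoise (540,425) and wood-coloured (543,326). The wooden one fits "beech"; its tail is at left (about 498,312) and its notch at right. The holder is at (355,285) with its post on the left. I'll confirm in enlarged crops.

```bash
python3 - <<'E'
from cell import *
import cv2
im=get_image("top")[:,:,::-1]
a=cv2.resize(im[160:260,204:304],(600,600),interpolation=cv2.INTER_CUBIC)
b=cv2.resize(im[200:255,335:425],None,fx=6,fy=6,interpolation=cv2.INTER_CUBIC)
cv2.imwrite("pics/c1.png",a)
s=get_image("side")[:,:,::-1]
c=cv2.resize(s[175:255,305:385],(400,400),interpolation=cv2.INTER_CUBIC)
import numpy as np
m=np.zeros((600,800,3),np.uint8); m[:330,:540]=b; cv2.imwrite("pics/c2.png",m[:330,:540])
cv2.imwrite("pics/c3.png",cv2.resize(s[190:310,180:300],(600,600),interpolation=cv2.INTER_CUBIC))
E
```

```text
(no output)
```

View pics/c1.png

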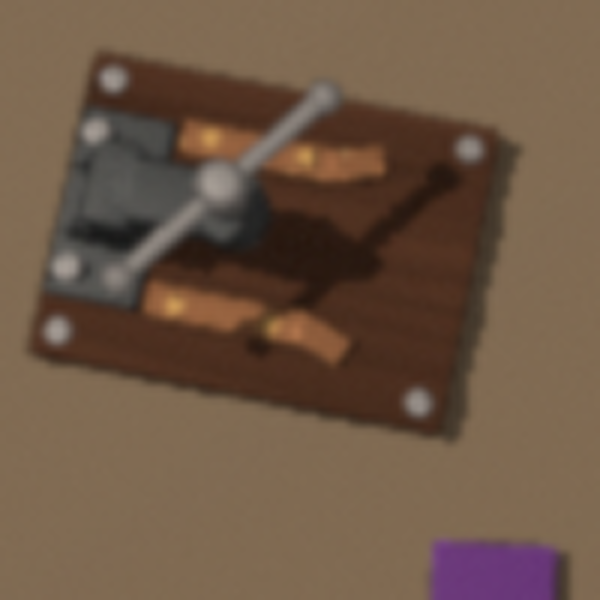

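View pics/c2.png

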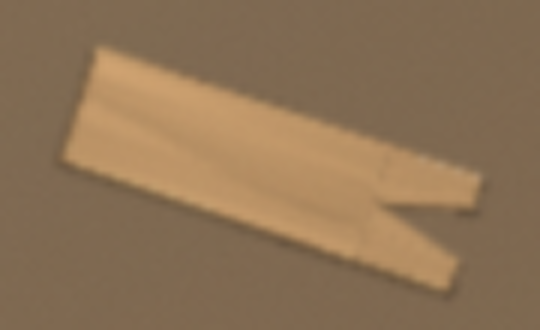

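View pics/c3.png

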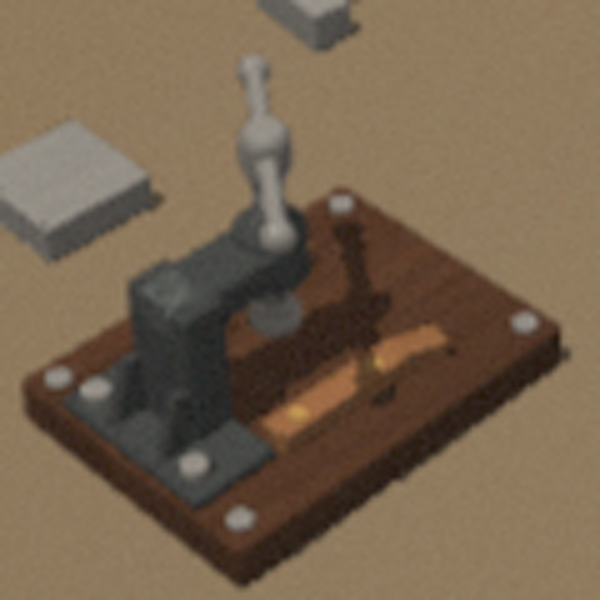

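The crops confirm the wooden pin, with its tail at left. In c1 the board corners are about (98,55), (497,130), (450,437) and (33,350). The bar balls are at (326,95) and (116,277).

```bash
cat >h.py <<'E'
from cell import *
import numpy as np, cv2
from scipy.optimize import least_squares
def proj(n,P):
    c=camera_info(n);T=np.linalg.inv(c["T"]);p=np.atleast_2d(P)@T[:3,:3].T+T[:3,3]
    return np.c_[c["fx"]*p[:,0]/p[:,2]+c["cx"],c["fy"]*p[:,1]/p[:,2]+c["cy"]]
def uncrop(p,off,s): return (np.array(p,float)+.5)/s-.5+np.array(off)
def W(v,P):
    P=np.atleast_2d(np.array(P,float));c,s=np.cos(v[2]),np.sin(v[2])
    return np.c_[v[0]+c*P[:,0]-s*P[:,1],v[1]+s*P[:,0]+c*P[:,1],P[:,2]]
def fit(obs,v0):  # obs: list of (cam, model pts, pixels)
    f=lambda v:np.concatenate([(proj(n,W(v,m))-u).ravel() for n,m,u in obs])
    r=least_squares(f,v0,x_scale=[10,10,.1],loss="soft_l1");return r.x,np.round(r.fun.reshape(-1,2),1).tolist()
E
python3 - <<'E'
from h import *
B=[(90,-75,25),(-110,-75,25),(-110,75,25),(90,75,25)]
t=uncrop([(98,55),(497,130),(450,437),(33,350)],(204,160),6)
s=uncrop([(25,385),(340,188),(560,328),(240,560)],(180,190),5)
for o in ([("top",B,t)],[("side",B,s)],[("top",B,t),("side",B,s)]):
    print("holder",fit(o,[620,170,1.4]))
P=[(95,-29,20),(95,29,20),(-95,-29,20),(-95,29,20)]
print("pin",fit([("top",P,uncrop([(98,47),(63,160),(482,175),(452,292)],(335,200),6))],[550,-80,1.3]))
h=fit(o,[620,170,1.4])[0]
# screw: (x0,y0,angle) from balls at z~148
S=[(58,0,148),(-58,0,148),(0,0,161)]
o=[("top",S,uncrop([(326,95),(116,277),(222,185)],(204,160),6)),("side",S,uncrop([(252,68),(278,235),(265,140)],(180,190),5))]
print("screw",fit(o[:1],[h[0],h[1],-.7]),fit(o[1:],[h[0],h[1],-.7]),fit(o,[h[0],h[1],-.7]))
E
```

```text
holder (array([576.73059755, 174.30120172,   1.38693021]), [[-0.1, -0.5], [1.5, -0.2], [-0.4, -0.1], [-0.3, 1.1]])
holder (array([575.79332485, 176.80585302,   1.38601757]), [[-1.5, 0.3], [0.1, -0.2], [0.9, -0.0], [0.1, -0.2]])
holder (array([576.37161652, 175.68392731,   1.38672099]), [[-0.6, -0.3], [1.0, -0.1], [-0.9, -0.0], [-0.8, 1.2], [-1.4, -0.1], [0.2, -0.6], [0.9, -0.4], [0.2, -0.7]])
pin (array([ 498.19515932, -208.56752282,    1.24810288]), [[0.1, -0.1], [-0.2, 0.2], [0.4, -0.0], [-0.3, -0.0]])
screw (array([577.67758443, 176.29772321,  -0.8389287 ]), [[-0.1, 0.5], [0.4, 0.1], [-0.3, -0.6]]) (array([576.818559  , 175.43547763,  -0.82636405]), [[0.1, 0.6], [0.1, 0.4], [-0.3, -2.8]]) (array([577.09825517, 175.78412349,  -0.83040549]), [[0.0, 0.6], [0.7, 0.4], [-0.1, -0.4], [0.1, 0.7], [-0.2, 0.5], [-0.5, -2.7]])
```

```bash
cat >>h.py <<'E'
H=np.array([576.8,175.7,1.3867]); PIN=np.array([498.2,-208.6,1.248])
def delta(cur,tgt): # cur,tgt: x,y,z,yaw (tool down) -> tool-frame row
    d=np.array(tgt[:3])-np.array(cur[:3]);c,s=np.cos(cur[3]),np.sin(cur[3])
    return np.round([c*d[0]+s*d[1],s*d[0]-c*d[1],-d[2],0,0,-(tgt[3]-cur[3])],3).tolist()
E
python3 - <<'E'
from h import *
g=W(PIN,[-45,0,0])[0]; print(g)
print(delta((269.694,-591.425,231.313,.428),(*g[:2],80,1.248)))
E
```

```text
[ 483.92511351 -251.27584347    0.        ]
[336.087, -220.55, 151.313, 0.0, 0.0, -0.82]
```

>>> play_rows:
  deltas: [48,-31.5,21.6,0,0,-0.117,1,96,-63,43.2,0,0,-0.234,1,144,-94.5,64.8,0,0,-0.351,1,192,-126,86.5,0,0,-0.469,1,240,-157.5,108,0,0,-0.586,1,288,-189,129.7,0,0,-0.703,1,336,-220.5,151.3,0,0,-0.82,1,336,-220.5,151.3,0,0,-0.82,1,336,-220.5,151.3,0,0,-0.82,1]

```text
clock: 1.32
eef_pos: [483.6, -251.8, 79.9]
tool_rot: [-3.141, 0.001, 1.247]
force: [-0.6, -1.1, 0.8]
width: 85.4
gripper_force: 0.0
```

>>> play_rows:
  deltas: [0,0,40,0,0,0,1,0,0,70,0,0,0,1,0,0,78,0,0,0,1,0,0,78,0,0,0,1,0,0,78,0,0,0,0.5,0,0,78,0,0,0,0.5,0,0,78,0,0,0,0.5,0,0,78,0,0,0,0.5]

```text
clock: 2.33
eef_pos: [484.5, -252.0, 3.6]
tool_rot: [3.14, 0.001, 1.248]
force: [-2.0, 0.1, 7.2]
width: 56.2
gripper_force: 63.9
```

```bash
python3 - <<'E'
from h import *
s=read_state();print(s["width"],s["gripper_force"],s["force"],s["eef_pos"])
cv2.imwrite("pics/g.png",cv2.resize(get_image("side")[130:250,280:420,::-1],None,fx=5,fy=5,interpolation=cv2.INTER_CUBIC))
E
```

```text
56.2275139680945 63.88688385486603 [-1.96396893  0.13401905  7.24337708] [ 484.46995079 -251.97263989    3.6066407 ]
```

View pics/g.png

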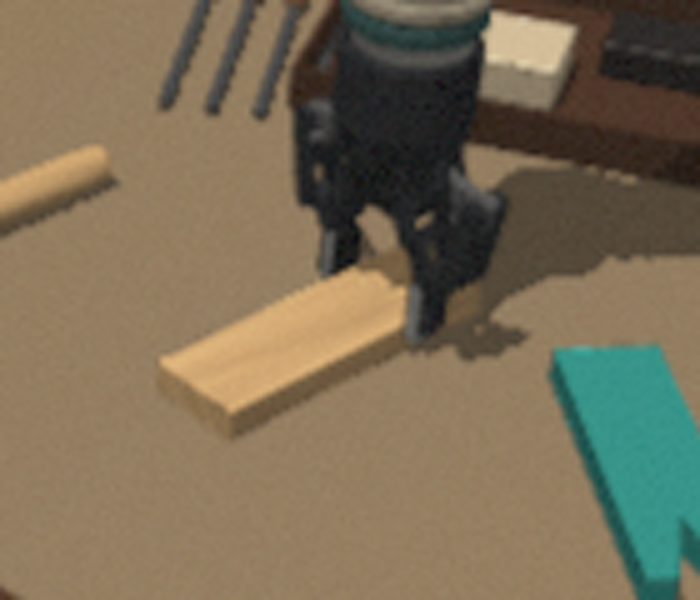

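The pin is gripped squarely.

```bash
python3 - <<'E'
from h import *
a=W(H,[-215,0,0])[0]; print(a, delta((483.93,-251.28,2,1.248),(*a[:2],90,1.387)))
E
```

```text
[537.44248584 -35.66694652   0.        ] [221.452, -17.648, -88.0, 0.0, 0.0, -0.139]
```

>>> play_rows:
  deltas: [0,0,-20,0,0,0,0.5,0,0,-60,0,0,0,0.5,20,-1.6,-88,0,0,-0.012,0.5,65,-5.2,-88,0,0,-0.04,0.5,115,-9.2,-88,0,0,-0.072,0.5,165,-13,-88,0,0,-0.104,0.5,205,-16,-88,0,0,-0.129,0.5,221.5,-17.6,-88,0,0,-0.139,0.5,221.5,-17.6,-88,0,0,-0.139,0.5,221.5,-17.6,-88,0,0,-0.139,0.5]

```text
clock: 3.62
eef_pos: [537.0, -38.3, 90.1]
tool_rot: [-3.141, 0.002, 1.384]
force: [-0.7, -0.3, -2.1]
width: 56.2
gripper_force: 64.5
```

```bash
python3 - <<'E'
from h import *
s=read_state();print(s["width"],s["gripper_force"],s["force"],s["eef_pos"],s["tool_rot"])
t=get_image("top")[:,:,::-1];c=get_image("side")[:,:,::-1]
m=np.hstack([cv2.resize(t[150:270,210:330],(400,400),interpolation=cv2.INTER_CUBIC),cv2.resize(c[150:270,200:320],(400,400),interpolation=cv2.INTER_CUBIC)])
cv2.imwrite("pics/e.png",m)
E
```

```text
56.19656021193888 64.46740105748177 [-0.70999212 -0.26843915 -2.13782204] [536.9759833  -38.25642939  90.06824001] [-3.14122461e+00  1.75428757e-03  1.38388135e+00]
```

View pics/e.png

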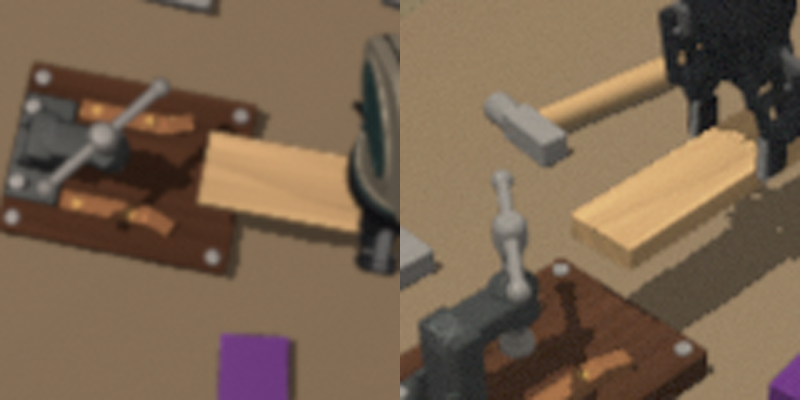

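The pin is level, aligned with the board and ahead of the strips. I'll lower it and slide it in.

>>> play_rows:
  deltas: [0,0,30,0,0,0,0.5,0,0,60,0,0,0,0.5,0,0,60,0,0,0,0.5,12,0,60,0,0,0,0.5,26,0,60,0,0,0,0.5,40,0,60,0,0,0,0.5,54,0,60,0,0,0,0.5,54,0,60,0,0,0,0.5]

```text
clock: 4.72
eef_pos: [547.8, 19.6, 30.2]
tool_rot: [3.141, -0.001, 1.39]
force: [0.2, 0.5, -2.0]
width: 56.6
gripper_force: 64.6
```

>>> play_rows:
  deltas: [12,0,0,0,0,0,0.5,24,0,0,0,0,0,0.5,36,0,0,0,0,0,0.5,48,0,0,0,0,0,0.5,54,0,0,0,0,0,0.5,54,0,0,0,0,0,0.5]

```text
clock: 5.48
eef_pos: [557.3, 71.0, 30.0]
tool_rot: [-3.142, -0.0, 1.388]
force: [0.3, -0.3, -1.9]
width: 56.8
gripper_force: 64.6
```

>>> play_rows:
  deltas: [3,0,0.5,0,0,0,0.5,6,0,1,0,0,0,0.5,8,0,1,0,0,0,0.5,10,0,1,0,0,0,0.5,11,0,1,0,0,0,0.5,11,0,1,0,0,0,0.5]

```text
clock: 6.22
eef_pos: [558.8, 79.5, 28.9]
tool_rot: [-3.141, 0.002, 1.385]
force: [-0.6, -5.4, -1.1]
width: 56.3
gripper_force: 64.7
```

>>> play_rows:
  deltas: [2,0,0,0,0,0,0.5,2,0,0,0,0,0,0.5,2,0,0,0,0,0,0.5]

```text
clock: 6.6
eef_pos: [558.6, 79.6, 28.8]
tool_rot: [-3.14, 0.004, 1.384]
force: [-2.0, -8.3, 0.0]
width: 56.5
gripper_force: 64.8
```

>>> play_rows:
  deltas: [0,0,0,0,0,0,1,0,0,0,0,0,0,1,0,0,0,0,0,0,1,-30,0,-20,0,0,0,1,-50,0,-70,0,0,0,1,-80,0,-130,0,0,0,1,-110,0,-170,0,0,0,1,-110,0,-170,0,0,0,1]

```text
clock: 7.6
eef_pos: [541.7, -27.8, 202.7]
tool_rot: [3.134, 0.0, 1.382]
force: [-0.5, -0.0, -0.5]
width: 85.6
gripper_force: 0.0
```

```bash
python3 - <<'E'
from h import *
t=get_image("top")[:,:,::-1];c=get_image("side")[:,:,::-1]
m=np.hstack([cv2.resize(t[150:270,200:320],(400,400),interpolation=cv2.INTER_CUBIC),cv2.resize(c[190:310,180:300],(400,400),interpolation=cv2.INTER_CUBIC)])
cv2.imwrite("pics/f.png",m)
E
```

```text
(no output)
```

View pics/f.png

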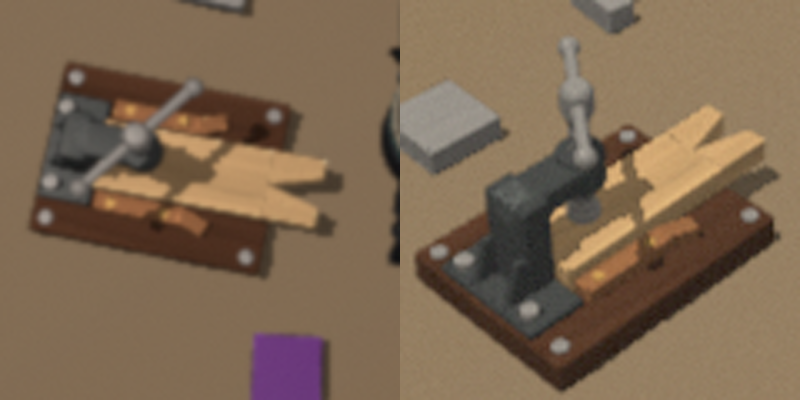

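The pin sits between the strips. Next I'll check its home position numerically and plan the T-bar push with shut fingers circling at 42 mm radius.

```bash
cat >>h.py <<'E'
AX=np.array([577.0,175.8])
def circ(cur,a0,a1,n,R=42,z=None,yaw1=None):
    out=[]
    for i in range(1,n+1):
        a=a0+(a1-a0)*i/n
        y=cur[3]+((yaw1-cur[3])*i/n if yaw1 is not None else 0)
        r=delta(cur,(AX[0]+R*np.cos(a),AX[1]+R*np.sin(a),z or cur[2],y)); out+=[round(r[0],1),round(r[1],1),round(r[2],1),0,0,round(r[5],3),0]
    return out
def feel():
    s=read_state();p=s["eef_pos"];F=s["force"];r=p[:2]-AX
    m=r[0]*F[1]-r[1]*F[0]
    print("t",round(s["clock"],2),"pos",p.round(1),"ang",round(float(np.arctan2(r[1],r[0])),3),"R",round(float(np.hypot(*r)),1),"F",F.round(1),"Tz",s["torque"].round(3),"rxF Nm",round(m/1000,3),"q7",s["qpos"][6].round(2))
E
python3 - <<'E'
from h import *
print("tips exp",((proj("top",W(H,[(-148,-29,45),(-148,29,45)]))-[200,150]+.5)*10/3).round(0).tolist(),((proj("side",W(H,[(-148,-29,45),(-148,29,45)]))-[180,190]+.5)*10/3).round(0).tolist())
feel()
c=(539.5,-24.9,199,1.387)
a=2.95;p=AX+42*np.array([np.cos(a),np.sin(a)]);print(p,delta(c,(*p,199,1.387)))
E
```

```text
tips exp [[328.0, 161.0], [316.0, 228.0]] [[307.0, 106.0], [365.0, 141.0]]
t 7.7 pos [539.6 -24.5 199.2] ang -1.755 R 203.8 F [ 0.  -0.1  0.4] Tz [-0.016  0.027 -0.003] rxF Nm 0.004 q7 -0.29
[535.76850747 183.79775119] [204.501, -41.811, -0.0, 0.0, 0.0, -0.0]
```

The notch tips match the home prediction: (327,163) and (318,228) seen, (328,161) and (316,228) expected.

>>> play_rows:
  deltas: [50,-10,0,0,0,0,0,100,-20,0,0,0,0,0,150,-31,0,0,0,0,0,204.5,-41.8,0,0,0,0,0,204.5,-41.8,0,0,0,0,0,204.5,-41.8,20,0,0,0,0,204.5,-41.8,45,0,0,0,0,204.5,-41.8,63,0,0,0,0,204.5,-41.8,63,0,0,0,0]

```text
clock: 8.82
eef_pos: [533.8, 183.2, 133.5]
tool_rot: [-3.137, 0.003, 1.388]
force: [0.9, 0.2, 0.1]
width: 0.0
gripper_force: 0.0
```

```bash
python3 - <<'E'
from h import *
feel()
c=(535.77,183.8,136,1.387)
print(circ(c,2.95,2.95-2.4,10))
t=get_image("top")[:,:,::-1];c=get_image("side")[:,:,::-1]
m=np.hstack([cv2.resize(t[150:270,190:310],(400,400),interpolation=cv2.INTER_CUBIC),cv2.resize(c[160:280,180:300],(400,400),interpolation=cv2.INTER_CUBIC)])
cv2.imwrite("pics/b.png",m)
E
```

```text
t 8.82 pos [533.8 183.2 133.5] ang 2.971 R 43.8 F [0.9 0.2 0.1] Tz [ 0.012 -0.012  0.051] rxF Nm -0.017 q7 -0.68
[10.0, 1.3, -0.0, 0, 0, -0.0, 0, 19.4, 4.9, -0.0, 0, 0, -0.0, 0, 27.6, 10.6, -0.0, 0, 0, -0.0, 0, 34.3, 18.2, -0.0, 0, 0, -0.0, 0, 38.9, 27.1, -0.0, 0, 0, -0.0, 0, 41.4, 36.8, -0.0, 0, 0, -0.0, 0, 41.4, 46.9, -0.0, 0, 0, -0.0, 0, 39.0, 56.7, -0.0, 0, 0, -0.0, 0, 34.4, 65.6, -0.0, 0, 0, -0.0, 0, 27.8, 73.2, -0.0, 0, 0, -0.0, 0]
```

View pics/b.png

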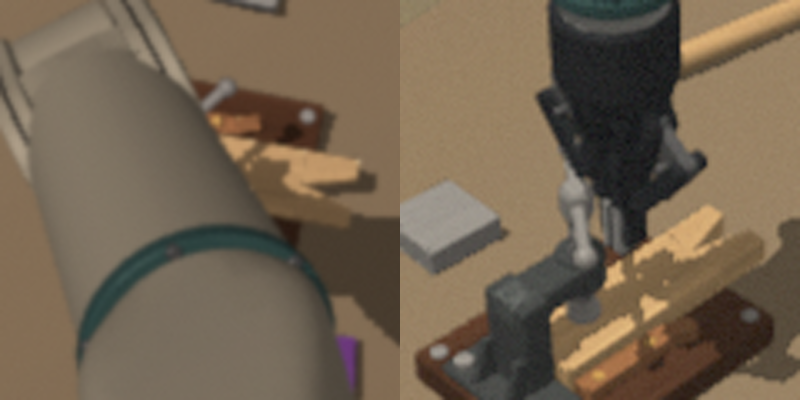

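The shut fingertip is beside the bar on its counter-clockwise side, clear of the head, so I'll start the free run.

>>> play_rows:
  deltas: [10,1.3,0,0,0,0,0,19.4,4.9,0,0,0,0,0,27.6,10.6,0,0,0,0,0,34.3,18.2,0,0,0,0,0,38.9,27.1,0,0,0,0,0,41.4,36.8,0,0,0,0,0,41.4,46.9,0,0,0,0,0,39,56.7,0,0,0,0,0,34.4,65.6,0,0,0,0,0,27.8,73.2,0,0,0,0,0]

```text
clock: 10.18
eef_pos: [613.6, 197.3, 136.0]
tool_rot: [3.141, -0.0, 1.387]
force: [-1.1, 1.2, 0.1]
width: 0.1
gripper_force: 0.5
```

```bash
python3 - <<'E'
from h import *
feel()
a=.55;c=(*(AX+42*np.array([np.cos(a),np.sin(a)])),136,1.387)
print(circ(c,a,a-2.4,10))
E
```

```text
t 10.18 pos [613.6 197.3 136. ] ang 0.531 R 42.4 F [-1.1  1.2  0.1] Tz [ 0.188  0.126 -0.037] rxF Nm 0.069 q7 -0.64
[-8.2, 5.8, -0.0, 0, 0, -0.0, 0, -17.6, 9.5, -0.0, 0, 0, -0.0, 0, -27.5, 10.8, -0.0, 0, 0, -0.0, 0, -37.5, 9.7, -0.0, 0, 0, -0.0, 0, -47.0, 6.3, -0.0, 0, 0, -0.0, 0, -55.4, 0.8, -0.0, 0, 0, -0.0, 0, -62.2, -6.6, -0.0, 0, 0, -0.0, 0, -67.1, -15.4, -0.0, 0, 0, -0.0, 0, -69.7, -25.1, -0.0, 0, 0, -0.0, 0, -69.9, -35.2, -0.0, 0, 0, -0.0, 0]
```

>>> play_rows:
  deltas: [-8.2,5.8,0,0,0,0,0,-17.6,9.5,0,0,0,0,0,-27.5,10.8,0,0,0,0,0,-37.5,9.7,0,0,0,0,0,-47,6.3,0,0,0,0,0,-55.4,0.8,0,0,0,0,0,-62.2,-6.6,0,0,0,0,0,-67.1,-15.4,0,0,0,0,0,-69.7,-25.1,0,0,0,0,0,-69.9,-35.2,0,0,0,0,0]

```text
clock: 11.42
eef_pos: [564.9, 135.2, 136.1]
tool_rot: [3.141, 0.0, 1.387]
force: [1.4, 0.8, -0.3]
width: 0.2
gripper_force: 0.5
```

```bash
python3 - <<'E'
from h import *
feel()
a=-1.85;c=(*(AX+42*np.array([np.cos(a),np.sin(a)])),136,1.387)
print(circ(c,a,a-2.2,10))
E
```

```text
t 11.43 pos [564.9 135.2 136.1] ang -1.86 R 42.3 F [ 1.4  0.8 -0.3] Tz [-0.034 -0.271  0.004] rxF Nm 0.046 q7 -0.58
[1.9, -9.0, -0.0, 0, 0, -0.0, 0, 5.7, -17.4, -0.0, 0, 0, -0.0, 0, 11.2, -24.8, -0.0, 0, 0, -0.0, 0, 18.3, -30.8, -0.0, 0, 0, -0.0, 0, 26.4, -35.1, -0.0, 0, 0, -0.0, 0, 35.3, -37.5, -0.0, 0, 0, -0.0, 0, 44.5, -37.9, -0.0, 0, 0, -0.0, 0, 53.6, -36.3, -0.0, 0, 0, -0.0, 0, 62.1, -32.8, -0.0, 0, 0, -0.0, 0, 69.6, -27.4, -0.0, 0, 0, -0.0, 0]
```

>>> play_rows:
  deltas: [1.9,-9,0,0,0,0,0,5.7,-17.4,0,0,0,0,0,11.2,-24.8,0,0,0,0,0,18.3,-30.8,0,0,0,0,0,26.4,-35.1,0,0,0,0,0,35.3,-37.5,0,0,0,0,0,44.5,-37.9,0,0,0,0,0,53.6,-36.3,0,0,0,0,0,62.1,-32.8,0,0,0,0,0,69.6,-27.4,0,0,0,0,0]

```text
clock: 12.68
eef_pos: [551.6, 209.4, 135.9]
tool_rot: [-3.141, 0.0, 1.387]
force: [-0.5, -0.9, 0.1]
width: -0.0
gripper_force: 0.5
```

```bash
python3 - <<'E'
from h import *
feel()
a=-4.05
for k in range(4):
    c=(*(AX+42*np.array([np.cos(a),np.sin(a)])),136,1.387)
    print(round(a,2),circ(c,a,a-.6,4)); a-=.6
E
```

```text
t 12.68 pos [551.6 209.4 135.9] ang 2.219 R 42.1 F [-0.5 -0.9  0.1] Tz [-0.233  0.123  0.005] rxF Nm 0.041 q7 -0.7
-4.05 [4.4, 4.5, -0.0, 0, 0, -0.0, 0, 8.1, 9.6, -0.0, 0, 0, -0.0, 0, 10.9, 15.2, -0.0, 0, 0, -0.0, 0, 12.9, 21.2, -0.0, 0, 0, -0.0, 0]
-4.65 [1.1, 6.2, -0.0, 0, 0, -0.0, 0, 1.2, 12.5, -0.0, 0, 0, -0.0, 0, 0.4, 18.7, -0.0, 0, 0, -0.0, 0, -1.3, 24.8, -0.0, 0, 0, -0.0, 0]
-5.25 [-2.6, 5.7, -0.0, 0, 0, -0.0, 0, -6.1, 11.0, -0.0, 0, 0, -0.0, 0, -10.3, 15.7, -0.0, 0, 0, -0.0, 0, -15.1, 19.7, -0.0, 0, 0, -0.0, 0]
-5.85 [-5.4, 3.2, -0.0, 0, 0, -0.0, 0, -11.2, 5.7, -0.0, 0, 0, -0.0, 0, -17.3, 7.2, -0.0, 0, 0, -0.0, 0, -23.6, 7.7, -0.0, 0, 0, -0.0, 0]
```

>>> play_rows:
  deltas: [4.4,4.5,0,0,0,0,0,8.1,9.6,0,0,0,0,0,10.9,15.2,0,0,0,0,0,12.9,21.2,0,0,0,0,0]

```text
clock: 13.18
eef_pos: [574.8, 217.6, 136.0]
tool_rot: [-3.141, 0.0, 1.387]
force: [-1.6, -0.6, -0.4]
width: -0.2
gripper_force: 0.6
```

>>> play_rows:
  deltas: [1.1,6.2,0,0,0,0,0,1.2,12.5,0,0,0,0,0,0.4,18.7,0,0,0,0,0,-1.3,24.8,0,0,0,0,0]

```text
clock: 13.68
eef_pos: [599.2, 211.8, 136.1]
tool_rot: [3.141, -0.0, 1.387]
force: [-1.5, -0.1, 0.5]
width: 0.1
gripper_force: 0.5
```

```bash
python3 -c "
from h import *
feel()"
```

```text
t 13.68 pos [599.2 211.8 136.1] ang 1.019 R 42.3 F [-1.5 -0.1  0.5] Tz [0.042 0.283 0.034] rxF Nm 0.052 q7 -0.67
```

>>> play_rows:
  deltas: [-2.6,5.7,0,0,0,0,0,-6.1,11,0,0,0,0,0,-10.3,15.7,0,0,0,0,0,-15.1,19.7,0,0,0,0,0]

```text
clock: 14.18
eef_pos: [615.6, 193.1, 136.0]
tool_rot: [3.141, -0.0, 1.387]
force: [0.2, -0.0, -0.1]
width: 0.1
gripper_force: 0.5
```

```bash
python3 -c "
from h import *
feel()
a=-5.85
for k in range(6):
    c=(*(AX+42*np.array([np.cos(a),np.sin(a)])),136,1.387)
    print(round(a,2),circ(c,a,a-.5,4)); a-=.5"
```

```text
t 14.18 pos [615.6 193.1 136. ] ang 0.42 R 42.3 F [ 0.2 -0.  -0.1] Tz [0.232 0.134 0.002] rxF Nm -0.006 q7 -0.63
-5.85 [-4.5, 2.8, -0.0, 0, 0, -0.0, 0, -9.2, 4.9, -0.0, 0, 0, -0.0, 0, -14.2, 6.5, -0.0, 0, 0, -0.0, 0, -19.4, 7.5, -0.0, 0, 0, -0.0, 0]
-6.35 [-5.2, 0.3, -0.0, 0, 0, -0.0, 0, -10.5, -0.1, -0.0, 0, 0, -0.0, 0, -15.6, -1.1, -0.0, 0, 0, -0.0, 0, -20.6, -2.8, -0.0, 0, 0, -0.0, 0]
-6.85 [-4.7, -2.3, -0.0, 0, 0, -0.0, 0, -9.2, -5.1, -0.0, 0, 0, -0.0, 0, -13.2, -8.5, -0.0, 0, 0, -0.0, 0, -16.8, -12.3, -0.0, 0, 0, -0.0, 0]
-7.35 [-3.1, -4.3, -0.0, 0, 0, -0.0, 0, -5.6, -8.9, -0.0, 0, 0, -0.0, 0, -7.5, -13.7, -0.0, 0, 0, -0.0, 0, -8.8, -18.8, -0.0, 0, 0, -0.0, 0]
-7.85 [-0.7, -5.2, -0.0, 0, 0, -0.0, 0, -0.7, -10.5, -0.0, 0, 0, -0.0, 0, -0.0, -15.7, -0.0, 0, 0, -0.0, 0, 1.3, -20.7, -0.0, 0, 0, -0.0, 0]
-8.35 [1.9, -4.9, -0.0, 0, 0, -0.0, 0, 4.4, -9.5, -0.0, 0, 0, -0.0, 0, 7.5, -13.7, -0.0, 0, 0, -0.0, 0, 11.1, -17.6, -0.0, 0, 0, -0.0, 0]
```

>>> play_rows:
  deltas: [-4.5,2.8,0,0,0,0,0,-9.2,4.9,0,0,0,0,0,-14.2,6.5,0,0,0,0,0,-19.4,7.5,0,0,0,0,0]

```text
clock: 14.68
eef_pos: [618.9, 174.8, 136.2]
tool_rot: [-3.141, -0.003, 1.388]
force: [-1.8, 5.8, 0.3]
width: -0.0
gripper_force: 2.5
```

```bash
python3 -c "
from h import *
feel()"
```

```text
t 14.68 pos [618.9 174.8 136.2] ang -0.024 R 41.9 F [-1.8  5.8  0.3] Tz [ 1.394  0.402 -0.091] rxF Nm 0.24 q7 -0.6
```

The foot has touched: moment about 0.15 N m, with the inner finger corner on the bar. I'll back off and turn the fingers flush to the bar for a cleaner feel.

```bash
python3 -c "
from h import *
a=-6.35+2*np.pi
f=lambda a,y:(*(AX+42*np.array([np.cos(a),np.sin(a)])),136,y)
print(delta(f(a,1.387),f(.3,2.14)))
print(circ(f(.3,2.14),.3,-.1,4))
a=-.1
for k in range(9):
    print(round(a,2),circ(f(a,2.14),a,a-.1,1)[:2]); a-=.1"
```

```text
[14.634, -4.533, -0.0, 0.0, 0.0, -0.753]
[-4.0, -1.3, -0.0, 0, 0, -0.0, 0, -7.8, -3.0, -0.0, 0, 0, -0.0, 0, -11.5, -5.1, -0.0, 0, 0, -0.0, 0, -14.9, -7.5, -0.0, 0, 0, -0.0, 0]
-0.1 [-3.2, -2.8]
-0.2 [-2.9, -3.1]
-0.3 [-2.5, -3.3]
-0.4 [-2.2, -3.6]
-0.5 [-1.8, -3.8]
-0.6 [-1.4, -3.9]
-0.7 [-1.0, -4.1]
-0.8 [-0.6, -4.2]
-0.9 [-0.2, -4.2]
```

>>> play_rows:
  deltas: [14.6,-4.5,0,0,0,0,0,14.6,-4.5,0,0,0,-0.15,0,14.6,-4.5,0,0,0,-0.3,0,14.6,-4.5,0,0,0,-0.45,0,14.6,-4.5,0,0,0,-0.6,0,14.6,-4.5,0,0,0,-0.753,0,14.6,-4.5,0,0,0,-0.753,0,14.6,-4.5,0,0,0,-0.753,0]

```text
clock: 15.68
eef_pos: [617.5, 188.1, 136.0]
tool_rot: [-3.142, 0.001, 2.137]
force: [-0.3, -0.6, 0.1]
width: -0.2
gripper_force: 0.0
```

```bash
python3 -c "
from h import *
feel()"
```

```text
t 15.68 pos [617.5 188.1 136. ] ang 0.295 R 42.3 F [-0.3 -0.6  0.1] Tz [-0.006  0.008 -0.029] rxF Nm -0.021 q7 -0.04
```

>>> play_rows:
  deltas: [-4,-1.3,0,0,0,0,0,-7.8,-3,0,0,0,0,0,-11.5,-5.1,0,0,0,0,0,-14.9,-7.5,0,0,0,0,0,-14.9,-7.5,0,0,0,0,0]

```text
clock: 16.3
eef_pos: [619.6, 173.4, 136.6]
tool_rot: [3.139, -0.002, 2.14]
force: [1.3, 4.4, 1.0]
width: -0.2
gripper_force: 2.0
```

```bash
python3 -c "
from h import *
feel()"
```

```text
t 16.3 pos [619.6 173.4 136.6] ang -0.057 R 42.6 F [1.3 4.4 1. ] Tz [ 1.006 -0.131 -0.051] rxF Nm 0.189 q7 -0.01
```

>>> play_rows:
  deltas: [-3.2,-2.8,0,0,0,0,0,-6.1,-5.9,0,0,0,0,0,-6.1,-5.9,0,0,0,0,0,-6.1,-5.9,0,0,0,0,0]

```text
clock: 16.8
eef_pos: [618.5, 166.1, 137.3]
tool_rot: [3.137, -0.002, 2.141]
force: [0.7, 6.1, 3.0]
width: -0.1
gripper_force: 2.9
```

```bash
python3 -c "
from h import *
feel();get_image('side');feel()"
```

```text
t 16.8 pos [618.5 166.1 137.3] ang -0.229 R 42.6 F [0.7 6.1 3. ] Tz [ 1.275 -0.17  -0.021] rxF Nm 0.261 q7 -0.0
t 16.85 pos [618.5 166.1 137.4] ang -0.229 R 42.6 F [0.6 6.2 3.8] Tz [ 1.362 -0.174 -0.069] rxF Nm 0.263 q7 -0.0
```

>>> play_rows:
  deltas: [-2.5,-3.3,0,0,0,0,0,-4.7,-6.9,0,0,0,0,0,-5.6,-8.8,0,0,0,0,0,-5.6,-8.8,0,0,0,0,0]

```text
clock: 17.35
eef_pos: [615.5, 158.5, 138.3]
tool_rot: [3.132, -0.002, 2.142]
force: [2.6, 9.1, 5.5]
width: 0.3
gripper_force: 4.7
```

```bash
python3 -c "
from h import *
feel();get_image('side');feel();get_image('side');feel()"
```

```text
t 17.35 pos [615.5 158.5 138.3] ang -0.422 R 42.2 F [2.6 9.1 5.5] Tz [ 1.841 -0.541  0.011] rxF Nm 0.394 q7 0.01
t 17.4 pos [615.5 158.5 138.3] ang -0.422 R 42.2 F [2.4 9.  5.6] Tz [ 1.836 -0.536  0.011] rxF Nm 0.386 q7 0.01
t 17.45 pos [615.5 158.5 138.3] ang -0.422 R 42.2 F [2.2 8.6 5.3] Tz [ 1.848e+00 -4.770e-01 -1.000e-03] rxF Nm 0.37 q7 0.01
```

The torque reads about 0.38 N m, which is snug. I'll back off along the same path and lift.

>>> play_rows:
  deltas: [3,4,0,0,0,0,0,7,9,0,0,0,0,0,11,16,0,0,0,0,0,13,22,0,0,0,0,0,13,22,0,0,0,0,0,13,22,-30,0,0,0,0,13,22,-70,0,0,0,0,13,22,-110,0,0,0,0,13,22,-110,0,0,0,0]

```text
clock: 18.58
eef_pos: [626.4, 177.1, 249.5]
tool_rot: [3.135, 0.002, 2.139]
force: [-0.1, -0.4, -0.7]
width: 0.1
gripper_force: 0.0
```

>>> play_rows:
  deltas: [40,0,0,0,0,0,0,80,0,0,0,0,0,0,120,0,0,0,0,0,0,150,0,0,0,0,0,0,150,0,0,0,0,0,0]

```text
clock: 19.2
eef_pos: [541.2, 305.4, 245.1]
tool_rot: [-3.14, -0.002, 2.145]
force: [-0.0, -0.9, 0.4]
width: -0.1
gripper_force: 0.0
```

```bash
python3 - <<'E'
from h import *
feel()
t=get_image("top")[:,:,::-1];c=get_image("side")[:,:,::-1]
m=np.hstack([cv2.resize(t[150:270,200:320],(400,400),interpolation=cv2.INTER_CUBIC),cv2.resize(c[170:290,180:300],(400,400),interpolation=cv2.INTER_CUBIC)])
cv2.imwrite("pics/z.png",m)
E
```

```text
t 19.2 pos [541.2 305.4 245.1] ang 1.841 R 134.4 F [-0.  -0.9  0.4] Tz [-0.029 -0.039 -0.032] rxF Nm 0.034 q7 -0.2
```

View pics/z.png

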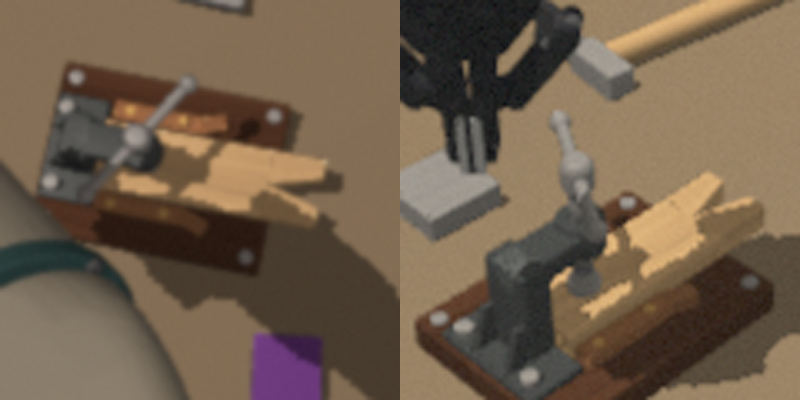

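The foot bears on the pin, the pin is still home with its notch tips near (327,163) and (318,225), and the robot is clear. I'm handing in.

```bash
python3 -c "
from cell import *
print(finish_job())"
```

```text
the job is handed in; nothing more can be done
None
```

The job is handed in: the pin is home against the stop, the screw is snugged to about 0.38 N m by wrist force, and the robot is clear; the hand-in returned no verdict.

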